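# Click the filter wheel to its fourth filter and lock it

### The job

Set the flat round filter wheel to its fourth filter and lock it: turn its knob gently anticlockwise (seen from above) until it meets its end stop, without forcing it, then turn it clockwise by exactly four clicks, counting them by feel. Then gently press the lock pin beside the knob fully home, let go of everything, and leave the things standing round about where they are.

Things in the scene. Friction and masses are not known exactly. Their poses are not given: they have to be found in the camera images.
- filter_wheel: Filter wheel: fixed aluminium disc housing lying flat, 124 mm across, 40 mm high, three low ears at its foot. Origin: centre of its underside, on the knob's vertical axis; its x axis points away from the lock pin. A tall post stand with a gas detector on it (x 0.43 to 0.55, y 0.12 to 0.28) rises to its right: keep the arm clear of it.
- knob_centre (a point): On the turning axis, 70 mm above the breadboard, at mid-height of the round black knurled knob: 40 mm across, grip zone from 54 to 86 mm above the breadboard, alike all round, no mark. The point is fixed to the housing and does not turn. The knob starts anywhere between its 2nd and 4th clicks, maybe on a crest. 40 to 60 N of grip holds it without slipping.
- wheel_lid (a point): Centre of the lid, on the axis, 40 mm up. How the knob clicks: the resting place next to the anticlockwise end stop is click zero, then six clicks follow clockwise, unevenly 24 to 38 degrees apart, so an angle does not give the count. Each resists with about 0.15 to 0.25 N m, falls to nothing on the crest (some are flat), then pulls about as much onward. Let go, the knob springs to a click.
- end_stop: The knob's sprung end stop, hidden in the housing, 3 degrees anticlockwise of click zero. The knob's lug meets it 25 mm from the axis; it yields at 5 N m per rad, on top of the click's own torque. A knob torque of 0.4 to 0.5 N m is a sure sign of the stop; over 0.6 N m on the stop is forcing it. Position given: on the axis.
- pin_top (a point): Centre of the top face of the lock pin's steel cap, 16 mm across, 5 mm thick, which stands 46 mm from the knob's axis and is pressed straight down. Its top is 55.5 mm above the breadboard when the pin is out and 45.5 mm when it is fully home. The pin moves with about 3 N of friction and stays where it is left.
- lock_pin (a joint): Travel of the lock pin in m: 0 out (start), 0.010 fully home with its cap just above the lid. It is stopped at 0.003 by the wheel inside unless the knob stands at its fourth click.
- lens_tube_mid (a point): Bystander: black lens tube standing upright, 30 mm across, 40 mm high; point at its centre.
- short_post_mid (a point): Bystander: steel optical post standing upright, 13 mm across, 50 mm high; point at its centre.
- vial_mid (a point): Bystander: small white vial standing upright, 16 mm across, 45 mm high; point at its centre.

How it is judged (in metres and radians):
On the way:
1. the knob has been turned anticlockwise onto its end stop (at least 1 N on it for 0.1 s) (contact force between end_stop and anything else above 1 N), for 0.1 s.
At the end, for the whole second after the job is handed in: The lock pin is pressed in by more than 8 of its 10 mm, which it can be only with the knob at its fourth click, and the knob is off its end stop (value of joint lock_pin above 0.008 m and contact force between end_stop and anything else below 0.5 N); the robot touches nothing.
It fails at once if the end stop is forced: more than 25 N on it (0.62 N m on the knob) (contact force between end_stop and anything else above 25 N).
It fails at once if the lock pin is pressed with more than 25 N (contact force between lock_pin and anything else above 25 N).
It fails at once if a bystander is moved by more than 20 mm (distance of any of lens_tube_mid, short_post_mid, vial_mid from where it was at the start of the episode above 0.02 m).
It also fails if it takes over 72 s, if anything falls off the work surface, if the arm or the gripper's body presses on something with over 40 N, if the wrist force passes 120 N, or if a joint passes its speed limit or range.

### The arm

A 6-joint arm with a two-finger parallel gripper is mounted at the origin on a cart in front of the work surface, level with it; the furniture and walls round the work are solid. World frame = base frame: x ahead of the robot, y to its left, z up, the work surface at z = 0. Lengths are in m, angles in degrees, forces in N, time in s.
With the tool pointing down it reaches from about 0.375 to 0.9 m from the base axis. Payload 3.1 kg.
Tool frame: the origin (TCP) lies on the centre line of the jaws, within the pads' length; the fingertips stand finger_overhang ahead of it and the grasp point (between the pads) lies 5 mm behind it (finger_overhang is the distance from the TCP to the fingertips, in m); z points along the fingers, y is the line along which they close (so a half turn about z gives the same grasp; the last joint's range is limited). The gripper opens to 87 mm and grips with 3 to 60 N. Pads are 19 mm wide; open, the fingers measure 117 mm over their backs; the gripper's body (75 mm by 190 mm) begins 51 mm behind the grasp point.
Start: joints at [67.007, 30.224, 82.088, -0, 67.689, -10.227], TCP at [0.138, 0.61, 0.237] pointing down, gripper open.
Joint ranges: [-176.69, 176.69], [-43.24, 126.21], [12.49, 139.97], [-82, 262], [0, 151.66], [-163.58, 163.58]. Speed limits (degrees/s): [159.86, 159.86, 180, 180, 180, 180].

### API

Orientations are given as a 3x3 rotation matrix whose columns are the frame's x, y, z axes.
In Python, from rig import read_state, capture, calibration, hand_in, finger_overhang gives the robot as it stands.
- The arm moves only by the tool send_rows, never from a script. Its argument "plan" is a list of rows, each a list of 5 numbers: the closure in counts, from 0 (fully open) to 255 (shut), then the shift along the tool's x, y, z in m, then the turn about the tool's z in rad. A call has 1 to 20 rows; each row shifts and turns the commanded pose from where the row before left it, along the tool's axes as they then stand; what a row does not reach is not made up. A row lasts 1/12 s, in which the tool goes at most 41.7 mm and 7.16 degrees, less where a joint would pass 70% of its speed; a pose out of reach is approached as far as the arm can. A call is refused whole if a number of a shift passes 0.0417 or a number of a turn 0.125, either way. A call with a gripper value outside its range is refused whole. The fingers move at their own pace and stop on an object; the grip force is fixed at half the most. Time passes only in rows, so rows that do not move let the fingers close. It gives the time, the measured TCP pose, the force, the opening and the grip force at its end, in the units of the state.
- read_state(): the state, without advancing time (a new reading comes with each control period).
- capture(name): name is "scene" or "side" or "wrist"; returns (picture, depth): 480x640x3 uint8, blue, green, red; 480x640 float32, m along the optical axis (not along the pixel's ray), 0 where there is no reading.
- calibration(name): a dict with "fx", "fy", "cx", "cy" (pixels), "dist_coeffs" ([k1, k2, p1, p2, k3] as OpenCV has them; the pictures are not rectified), "xyz" and "rotation" of the camera in the world. Camera axes: x right, y down, z forward; pixel columns grow to the right and rows downward; lengths in m; the calibration is good to about 2 mm. A picture is of the moment at which its call begins: read the wrist's pose just before it. calibration takes no time and is no camera call; for the wrist camera it gives the pose at the moment of the call.
- hand_in(): hands the job in; it is judged then, once.
The state is a dict: "time_s": time; "joint_positions": joint angles; "qvel": joint speeds; "tau": joint torques, N m; "position": TCP position; "tcp_rot": TCP orientation; "force": force on the tool from outside, world axes, zero at the start; "moment": the same for the moment, N m; "opening": opening from 0.0 (shut) to 1.0 (fully open); "grasp_force": force on a finger pad.
Only numpy, scipy, OpenCV 4.12 (cv2) and the standard library are available. Lean on these libraries where they do the work, as an engineer would, in place of code of your own. Each camera call takes 0.05 s, during which the arm holds its last target. There are 200 camera calls.

## Working session

There is one attempt and no reset: what is moved stays moved. The work goes in short steps, Python scripts to look and compute and a tool call to move; the robot and the scene stay as the last step left them, time stands still between calls to the robot, and variables do not carry over. Pictures are saved under pics/ and viewed, at most 10 in all, crops included, and the job is handed in when it is done.

Besides the shell and the picture viewer there is one more tool, called after "Call:" in YAML: its name, and indented under it one key for each argument. send_rows: Moves the arm, as the interface text tells. Its arguments: {"type":"object","properties":{"plan":{"type":"array","items":{"type":"array","items":{"type":"number"}}}},"required":["plan"]}

```bash
ls; mkdir -p pics
python3 - <<'E'
from rig import *
import cv2,numpy as np
s=read_state();print(s, finger_overhang)
ims=[]
for n in("scene","side"):
    c=calibration(n);print(n,c)
    p,d=capture(n);cv2.imwrite(f"pics/{n}.png",p);np.save(f"pics/{n}_d.npy",d)
E
```

```text
pics
{'time_s': 0.0, 'joint_positions': array([ 6.70068840e+01,  3.02784482e+01,  8.21574204e+01, -6.30113729e-04,
        6.76885129e+01, -1.02279878e+01]), 'qvel': array([-0.13006948,  0.02812735,  0.08775126, -0.02515071, -0.0331786 ,
       -0.07494511]), 'tau': array([ 1.12583530e-03, -4.40043283e+01, -1.76593316e+01,  6.34643831e-02,
        5.81308140e-02, -1.70055200e-04]), 'position': array([0.13779668, 0.60889277, 0.23557141]), 'tcp_rot': array([[-9.75284782e-01,  2.20949974e-01, -8.38617903e-04],
       [ 2.20951247e-01,  9.75282799e-01, -2.00236642e-03],
       [ 3.75466808e-04, -2.13817116e-03, -9.99997644e-01]]), 'force': array([-0.52383987, -0.50623082, -0.10768371]), 'moment': array([-0.00813179, -0.02293613, -0.00852939]), 'grasp_force': 0.0, 'opening': 1.0001244850066096} 0.014
scene {'fx': 437.22737510964953, 'fy': 437.22737510964953, 'cx': 311.1838383594348, 'cy': 229.51876638603332, 'dist_coeffs': array([-0.05492015,  0.        ,  0.        ,  0.        ,  0.        ]), 'xyz': array([0.20135585, 0.79085422, 0.71549186]), 'rotation': array([[-0.78264998, -0.48075153,  0.39539471],
       [-0.62235854,  0.59278648, -0.51114971],
       [ 0.01135137, -0.64612859, -0.76314415]])}
side {'fx': 539.4209410112794, 'fy': 539.4209410112794, 'cx': 310.33777159241276, 'cy': 236.3320676752991, 'dist_coeffs': array([-0.03437388,  0.        ,  0.        ,  0.        ,  0.        ]), 'xyz': array([0.36568415, 0.9952859 , 0.58895064]), 'rotation': array([[-0.97502533, -0.11749784,  0.18846712],
       [-0.22092561,  0.6000381 , -0.7688603 ],
       [-0.02274803, -0.79129548, -0.61101063]])}
```

View pics/scene.png

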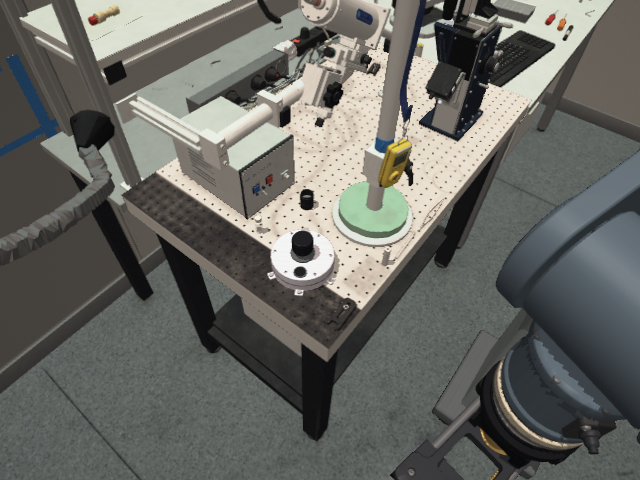

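View pics/side.png

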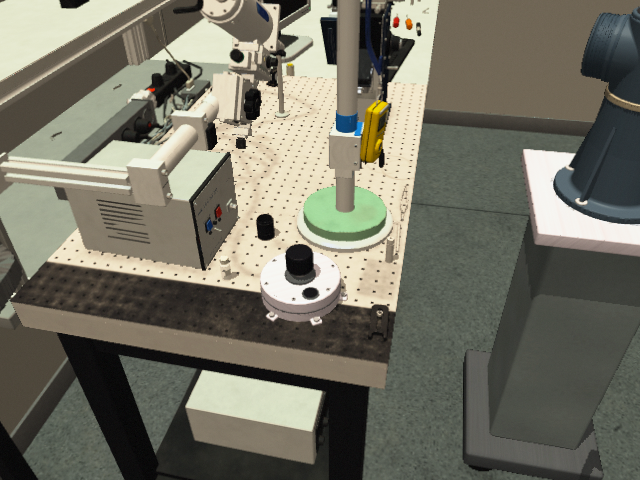

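The scene view shows the wheel at (302,258) with its black knob at (302,243) and a dark cap at (300,271). The side view has the knob at (299,258), the cap at (310,293), the tube at (265,227), the vial at (225,268) and the post at (390,250). I'll measure these next.

```bash
cat > h.py <<'E'
import cv2,numpy as np
from rig import *
def K(c): return np.array([[c["fx"],0,c["cx"]],[0,c["fy"],c["cy"]],[0,0,1]])
def ray(c,uv):
    q=cv2.undistortPoints(np.array(uv,float).reshape(-1,1,2),K(c),c["dist_coeffs"]).reshape(-1,2)
    return np.c_[q,np.ones(len(q))]@c["rotation"].T
def onplane(c,uv,z):
    r=ray(c,uv); return c["xyz"]+r*((z-c["xyz"][2])/r[:,2])[:,None]
def cloud(c,d):
    v,u=np.nonzero(d>0); r=ray(c,np.c_[u,v]); return c["xyz"]+r*d[v,u][:,None],u,v
E
python3 - <<'E'
from h import *
for n in("scene","side"):
    c=calibration(n);p=cv2.imread(f"pics/{n}.png");d=np.load(f"pics/{n}_d.npy")
    P,u,v=cloud(c,d)
    w=onplane(c,[(302,256)] if n=="scene" else [(300,280)],0.04)[0];print(n,"wheel~",w)
    g=p.max(2)[v,u]; near=np.hypot(P[:,0]-w[0],P[:,1]-w[1])
    k=(g<60)&(near<.045)&(P[:,2]>.078)&(P[:,2]<.1)
    print("knobtop",k.sum(),P[k].mean(0),np.percentile(P[k],[2,98],axis=0),np.median(P[k,2]))
    l=(near<.08)&(abs(P[:,2]-.04)<.005)
    (cx,cy),r=cv2.minEnclosingCircle(P[l][:,:2].astype(np.float32));print("lid",l.sum(),cx,cy,r,np.median(P[l,2]))
    k=(g<80)&(near<.07)&(P[:,2]>.048)&(P[:,2]<.06)
    print("cap?",k.sum(),P[k].mean(0) if k.any() else 0)
    uv={"scene":[(300,271),(307,199),(262,226),(386,257)],"side":[(310,293),(265,227),(225,268),(390,250)]}[n]
    for a in uv:
        m=(abs(u-a[0])<3)&(abs(v-a[1])<3);print(a,np.median(P[m],axis=0).round(4))
    x,y={"scene":(302,258),"side":(300,280)}[n]
    cr=cv2.resize(p[y-60:y+60,x-60:x+60],None,fx=3.3,fy=3.3,interpolation=cv2.INTER_CUBIC)
    globals().setdefault("L",[]).append(cr)
cv2.imwrite("pics/crop.png",np.hstack(L))
E
```

```text
scene wheel~ [0.52348921 0.40184761 0.04      ]
knobtop 311 [0.5245523  0.39968852 0.08608654] [[0.50796385 0.38166677 0.07905661]
 [0.54249511 0.41543767 0.08941875]] 0.08667893169097896
lid 2039 0.5268548130989075 0.3969765901565552 0.06266336888074875 0.041201689843900935
cap? 15 [0.51604756 0.40544785 0.05840234]
(300, 271) [0.5028 0.433  0.043 ]
(307, 199) [0.6138 0.2741 0.0353]
(262, 226) [0.6477 0.3841 0.0192]
(386, 257) [0.3983 0.2963 0.0328]
side wheel~ [0.52650357 0.41265616 0.04      ]
knobtop 421 [0.52843576 0.40491299 0.0843087 ] [[0.51071379 0.38481705 0.07861857]
 [0.54692482 0.42018826 0.08681989]] 0.08493759088143993
lid 2868 0.5286670327186584 0.40130922198295593 0.06265773624181747 0.03942652398257568
cap? 50 [0.52469104 0.41563957 0.05740792]
(310, 293) [0.5052 0.4387 0.0417]
(265, 227) [0.6212 0.2818 0.0305]
(225, 268) [0.6537 0.3963 0.029 ]
(390, 250) [0.4022 0.3005 0.0289]
```

View pics/crop.png

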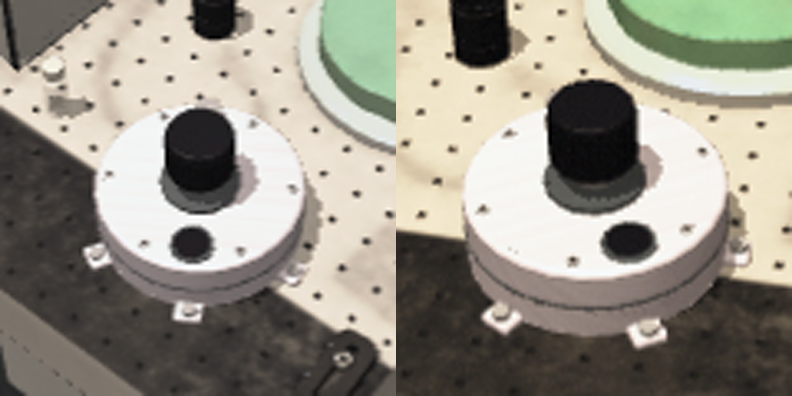

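The dark disc lies flush with the lid (z about 0.042), so it is a window and not the pin. The 55.5 mm cap must be hidden behind the knob. I'll check the stand's extent and where the wrist camera sits.

Run:
```python
from h import *
for n in("scene","side"):
    c=calibration(n);d=np.load(f"pics/{n}_d.npy");P,u,v=cloud(c,d)
    for z in np.arange(.02,.6,.05):
        m=(P[:,0]>.38)&(P[:,0]<.6)&(P[:,1]>.08)&(P[:,1]<.31)&(abs(P[:,2]-z)<.025)
        if m.sum()>5: print(n,round(z,2),m.sum(),np.percentile(P[m][:,:2],[1,99],axis=0).round(3).tolist())
c=calibration("wrist");s=read_state();R=s["tcp_rot"]
print(c);print("cam in tool",R.T@(c["xyz"]-s["position"]),(R.T@c["rotation"]).round(3))
```

```text
scene 0.02 7088 [[0.382, 0.084], [0.598, 0.308]]
scene 0.07 309 [[0.395, 0.193], [0.506, 0.297]]
scene 0.12 253 [[0.43, 0.174], [0.515, 0.226]]
scene 0.17 720 [[0.431, 0.18], [0.516, 0.273]]
scene 0.22 908 [[0.426, 0.195], [0.507, 0.274]]
scene 0.27 871 [[0.425, 0.196], [0.506, 0.271]]
scene 0.32 741 [[0.437, 0.201], [0.507, 0.254]]
scene 0.37 744 [[0.456, 0.202], [0.506, 0.241]]
scene 0.42 910 [[0.458, 0.198], [0.506, 0.235]]
scene 0.47 525 [[0.458, 0.193], [0.506, 0.228]]
side 0.02 8022 [[0.382, 0.085], [0.598, 0.307]]
side 0.07 488 [[0.399, 0.2], [0.51, 0.301]]
side 0.12 605 [[0.432, 0.178], [0.518, 0.231]]
side 0.17 1351 [[0.434, 0.181], [0.518, 0.277]]
side 0.22 1324 [[0.427, 0.2], [0.511, 0.277]]
side 0.27 1067 [[0.427, 0.202], [0.51, 0.274]]
side 0.32 985 [[0.439, 0.202], [0.51, 0.256]]
side 0.37 979 [[0.459, 0.2], [0.511, 0.244]]
side 0.42 14 [[0.46, 0.222], [0.469, 0.239]]
{'fx': 369.2099945704123, 'fy': 369.2099945704123, 'cx': 323.14101613662245, 'cy': 234.7261300356427, 'dist_coeffs': array([-0.02827774,  0.        ,  0.        ,  0.        ,  0.        ]), 'xyz': array([0.0595824 , 0.62694319, 0.38319262]), 'rotation': array([[ 0.22125881,  0.93286451,  0.28426808],
       [ 0.97521237, -0.21095723, -0.06676733],
       [-0.00231646,  0.29199461, -0.95641716]])}
cam in tool [ 8.03443700e-02 -4.96405738e-05 -1.47485552e-01] [[-0.    -0.956 -0.292]
 [ 1.    -0.    -0.   ]
 [ 0.    -0.292  0.956]]
```

Call:
send_rows:
  plan:
    - [0,-0.0284,-0.0079,0,0]
    - [0,-0.0284,-0.0079,0,0]
    - [0,-0.0284,-0.0079,0,0]
    - [0,-0.0284,-0.0079,0,0]
    - [0,-0.0284,-0.0079,0,0]
    - [0,-0.0284,-0.0079,0,0]
    - [0,-0.0284,-0.0079,0,0]
    - [0,-0.0284,-0.0079,0,0]
    - [0,-0.0284,-0.0079,0,0]
    - [0,-0.0284,-0.0079,0,0]
    - [0,-0.0284,-0.0079,0,0]
    - [0,-0.0284,-0.0079,0,0]
    - [0,-0.0284,-0.0079,0,0]
    - [0,-0.0284,-0.0079,0,0]
    - [0,-0.0284,-0.0079,0,0]

```text
time_s: 1.35
position: [0.5282, 0.3988, 0.2359]
tcp_rot: [[-0.975, 0.221, -0.001], [0.221, 0.975, -0.001], [0.001, -0.001, -1.0]]
force: [0.7, 1.1, 0.5]
opening: 0.999
grasp_force: 0.0
```

Call:
send_rows:
  plan:
    - [0,0,0,0,0.12]
    - [0,0,0,0,0.12]
    - [0,0,0,0,0.12]
    - [0,0,0,0,0.12]
    - [0,0,0,0,0.12]
    - [0,0,0,0,0.12]
    - [0,0,0,0,0.12]
    - [0,0,0,0,0.12]
    - [0,0,0,0,0.12]
    - [0,0,0,0,0.12]
    - [0,0,0,0,0.12]
    - [0,0,0,0,0.12]
    - [0,0,0,0,0.12]
    - [0,0,0,0,0.12]
    - [0,0,0,0,0.12]
    - [0,0,0,0,0.12]
    - [0,0,0,0,0.12]
    - [0,0,0,0,0]

```text
time_s: 2.85
position: [0.527, 0.3996, 0.2359]
tcp_rot: [[0.64, 0.769, -0.001], [0.769, -0.64, -0.001], [-0.001, -0.0, -1.0]]
force: [0.5, -0.1, 0.6]
opening: 1.001
grasp_force: 0.0
```

Run:
```python
from h import *
s=read_state();c=calibration("wrist");p,d=capture("wrist")
R=s["tcp_rot"];print(s["position"],s["joint_positions"].round(1),np.degrees(np.arctan2(R[1,0],R[0,0])),s["force"],s["moment"])
print(R.round(4))
cv2.imwrite("pics/w1.png",p);np.save("pics/w1_d.npy",d);np.savez("pics/w1.npz",**{k:np.array(v) for k,v in c.items()})
P,u,v=cloud(c,d);g=p.max(2)[v,u]
m=(P[:,2]>.08)&(P[:,2]<.092)&(abs(P[:,0]-.527)<.05)&(abs(P[:,1]-.4)<.05)&(g<70)
print("knob",m.sum(),np.percentile(P[m],[1,50,99],axis=0).round(4),cv2.minEnclosingCircle(P[m][:,:2].astype(np.float32)))
near=np.hypot(P[:,0]-.527,P[:,1]-.4)
m=(P[:,2]>.050)&(P[:,2]<.062)&(near>.03)&(near<.06);print("cap",m.sum(),np.percentile(P[m],[2,50,98],axis=0).round(4))
m=(abs(P[:,2]-.04)<.005)&(near<.075);print("lid",cv2.minEnclosingCircle(P[m][:,:2].astype(np.float32)),np.median(P[m,2]))
```

```text
[0.52700287 0.39963934 0.23591578] [27.5 33.2 76.4 -0.  70.5 67.3] 50.2360614512879 [ 0.51811535 -0.14952357  0.57405749] [-0.11693885  0.10189492  0.01275622]
[[ 6.396e-01  7.687e-01 -1.100e-03]
 [ 7.687e-01 -6.396e-01 -6.000e-04]
 [-1.200e-03 -5.000e-04 -1.000e+00]]
knob 1655 [[0.5125 0.381  0.0806]
 [0.5308 0.3995 0.0852]
 [0.5491 0.4173 0.0869]] ((0.5307884216308594, 0.3991566002368927), 0.020111145451664925)
cap 226 [[0.5484 0.3533 0.0516]
 [0.5556 0.3604 0.0548]
 [0.5625 0.3668 0.0561]]
lid ((0.5299373865127563, 0.3981602191925049), 0.06208140030503273) 0.03936220311431843
```

View pics/w1.png

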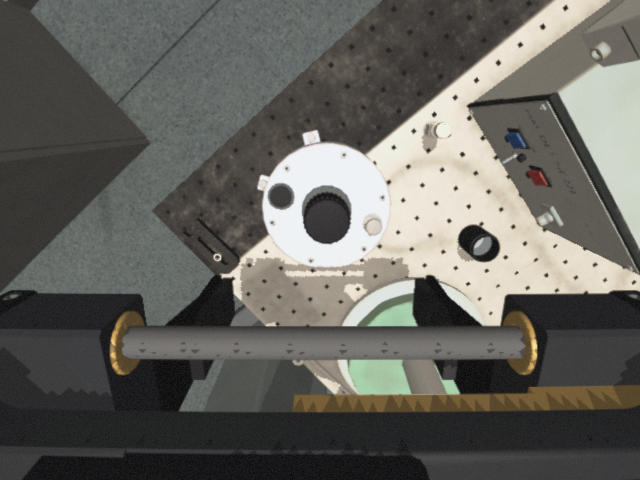

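The wrist view shows the knob at (326,215), giving (0.5305, 0.399), and the steel cap at (373,225), giving (0.5556, 0.3604). They are 46 mm apart, as specified. I'll now check the arm's clearance to the stand from the fixed cameras.

Run:
```python
from h import *
L=[]
for n in("scene","side"):
    p,d=capture(n);L.append(cv2.resize(p,(400,300)));cv2.imwrite(f"pics/{n}2.png",p)
cv2.imwrite("pics/both2.png",np.hstack(L))
```

```text
(no output)
```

View pics/both2.png

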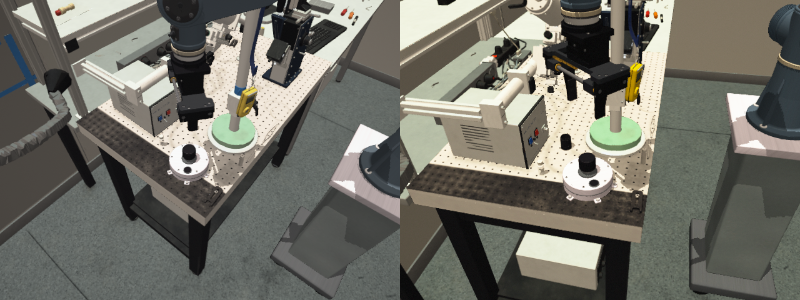

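Run:
```python
from h import *
for n in("scene","side"):
    c=calibration(n);p,d=capture(n);P,u,v=cloud(c,d)
    d0=np.load(f"pics/{n}_d.npy")[v,u]; ch=(d0==0)|(abs(d[v,u]-d0)>.02)
    # arm points in the frame of the post's direction
    m=ch&(P[:,0]>.1)&(P[:,0]<.75)&(P[:,1]>0)&(P[:,1]<.55)&(P[:,2]>.2)
    for z in np.arange(.25,1.0,.1):
        k=m&(abs(P[:,2]-z)<.05)
        if k.sum()>20: print(n,round(z,2),k.sum(),np.percentile(P[k][:,:2],[1,50,99],axis=0).round(3).tolist())
    k=(np.hypot(P[:,0]-.482,P[:,1]-.21)<.04)&~ch;print("post top",np.percentile(P[k,2],[50,99,100]))
    q=ch&(np.hypot(P[:,0]-.482,P[:,1]-.21)<.12);print("arm near post",q.sum(),np.percentile(P[q],[0,50,100],axis=0).round(3) if q.any() else "")
```

```text
scene 0.25 437 [[0.437, 0.263], [0.48, 0.436], [0.662, 0.48]]
scene 0.35 4957 [[0.433, 0.373], [0.484, 0.435], [0.608, 0.483]]
scene 0.45 3814 [[0.48, 0.379], [0.503, 0.425], [0.548, 0.456]]
scene 0.55 4921 [[0.375, 0.383], [0.466, 0.43], [0.533, 0.465]]
post top [0.25557055 0.45280139 0.4622009 ]
arm near post 61 [[ 0.38   0.116 -0.803]
 [ 0.465  0.231  0.014]
 [ 0.576  0.321  0.427]]
side 0.25 1823 [[0.44, 0.361], [0.499, 0.429], [0.612, 0.483]]
side 0.35 9124 [[0.437, 0.344], [0.502, 0.435], [0.615, 0.486]]
side 0.45 2839 [[0.492, 0.396], [0.519, 0.43], [0.561, 0.438]]
post top [0.25203289 0.39204739 0.40025712]
arm near post 61 [[ 0.374  0.158 -0.81 ]
 [ 0.48   0.228  0.047]
 [ 0.581  0.304  0.386]]
```

Call:
send_rows:
  plan:
    - [0,0.0015,0.0027,0,0]
    - [0,0,0,0,-0.087]
    - [0,0,0,0,-0.087]
    - [0,0,0,0,-0.087]
    - [0,0,0,0.027,0]
    - [0,0,0,0.027,0]
    - [0,0,0,0.027,0]
    - [0,0,0,0.027,0]
    - [0,0,0,0.02,0]
    - [0,0,0,0.015,0]
    - [0,0,0,0.012,0]
    - [0,0,0,0.005,0]
    - [0,0,0,0,0]

```text
time_s: 4.18
position: [0.53, 0.3989, 0.0753]
tcp_rot: [[0.418, 0.909, -0.002], [0.909, -0.418, -0.001], [-0.002, -0.001, -1.0]]
force: [-0.8, -0.6, -0.4]
opening: 1.0
grasp_force: 0.0
```

Run:
```python
from h import *
s=read_state();R=s["tcp_rot"];print(s["position"],s["joint_positions"].round(1),np.degrees(np.arctan2(R[1,0],R[0,0])),s["force"],s["moment"],s["tau"].round(2))
```

```text
[0.52997404 0.39891404 0.07533814] [27.3 44.4 82.8 -0.  53.  52. ] 65.31781144116455 [-0.7905968  -0.62347549 -0.37202362] [-0.11477367  0.07914587  0.04846591] [ -0.07 -49.8  -13.66   0.06  -0.13  -0.  ]
```

Create r.py:
```python
from rig import *
import numpy as np
s=read_state();R=s["tcp_rot"]
print("t%.2f pos %s head %.1f F %s M %s tau6 %.3f open %.3f g %.1f"%(s["time_s"],s["position"].round(4),np.degrees(np.arctan2(R[1,0],R[0,0])),s["force"].round(1),s["moment"].round(3),s["tau"][5],s["opening"],s["grasp_force"]))
```

```text
(no output)
```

Call:
send_rows:
  plan:
    - [255,0,0,0,0]
    - [255,0,0,0,0]
    - [255,0,0,0,0]
    - [255,0,0,0,0]
    - [255,0,0,0,0]
    - [255,0,0,0,0]
    - [255,0,0,0,0]
    - [255,0,0,0,0]
    - [255,0,0,0,0]
    - [255,0,0,0,0]

```text
time_s: 5.02
position: [0.5301, 0.3994, 0.0766]
tcp_rot: [[0.418, 0.909, -0.001], [0.909, -0.418, 0.0], [-0.0, -0.001, -1.0]]
force: [-0.9, 0.2, 1.8]
opening: 0.452
grasp_force: 30.0
```

```bash
python3 r.py
```

```text
t5.02 pos [0.5301 0.3994 0.0766] head 65.3 F [-0.9  0.2  1.8] M [-0.023  0.204 -0.035] tau6 -0.017 open 0.452 g 30.0
```

Call:
send_rows:
  plan:
    - [255,0,0,0,0]
    - [255,0,0,0,0]

```text
time_s: 5.18
position: [0.53, 0.3994, 0.0766]
tcp_rot: [[0.418, 0.909, -0.001], [0.909, -0.418, 0.0], [-0.0, -0.001, -1.0]]
force: [-1.8, 0.9, 1.7]
opening: 0.452
grasp_force: 30.0
```

```bash
python3 r.py
```

```text
t5.18 pos [0.53   0.3994 0.0766] head 65.3 F [-1.8  0.9  1.7] M [ 0.006  0.353 -0.066] tau6 -0.017 open 0.452 g 30.0
```

Call:
send_rows:
  plan:
    - [255,0,0,0,-0.03]
    - [255,0,0,0,-0.03]
    - [255,0,0,0,-0.03]
    - [255,0,0,0,0]

```text
time_s: 5.52
position: [0.53, 0.3994, 0.0766]
tcp_rot: [[0.334, 0.942, -0.001], [0.942, -0.334, 0.0], [0.0, -0.001, -1.0]]
force: [-2.2, 1.5, 1.2]
opening: 0.451
grasp_force: 30.0
```

```bash
python3 r.py
```

```text
t5.52 pos [0.53   0.3994 0.0766] head 70.5 F [-2.2  1.5  1.2] M [ 0.085  0.416 -0.106] tau6 -0.247 open 0.451 g 30.0
```

Call:
send_rows:
  plan:
    - [255,0,0,0,-0.03]
    - [255,0,0,0,-0.03]
    - [255,0,0,0,-0.03]
    - [255,0,0,0,0]

```text
time_s: 5.85
position: [0.5299, 0.3995, 0.0766]
tcp_rot: [[0.248, 0.969, -0.001], [0.969, -0.248, 0.0], [-0.0, -0.001, -1.0]]
force: [-2.4, 1.8, 2.9]
opening: 0.455
grasp_force: 30.0
```

```bash
python3 r.py
```

```text
t5.85 pos [0.5299 0.3995 0.0766] head 75.6 F [-2.4  1.8  2.9] M [0.049 0.5   0.056] tau6 -0.141 open 0.455 g 30.0
```

Call:
send_rows:
  plan:
    - [255,0,0,0,-0.03]
    - [255,0,0,0,-0.03]
    - [255,0,0,0,-0.03]
    - [255,0,0,0,0]

```text
time_s: 6.18
position: [0.5298, 0.3995, 0.0766]
tcp_rot: [[0.16, 0.987, -0.001], [0.987, -0.16, 0.0], [-0.0, -0.001, -1.0]]
force: [-4.1, 1.2, 2.8]
opening: 0.451
grasp_force: 30.0
```

```bash
python3 r.py
```

```text
t6.18 pos [0.5298 0.3995 0.0766] head 80.8 F [-4.1  1.2  2.8] M [0.178 0.567 0.089] tau6 -0.030 open 0.451 g 30.0
```

Call:
send_rows:
  plan:
    - [255,0,0,0,-0.03]
    - [255,0,0,0,-0.03]
    - [255,0,0,0,-0.03]
    - [255,0,0,0,0]

```text
time_s: 6.52
position: [0.5297, 0.3995, 0.0766]
tcp_rot: [[0.071, 0.997, -0.001], [0.997, -0.071, -0.0], [-0.0, -0.001, -1.0]]
force: [-3.5, 1.7, 3.3]
opening: 0.451
grasp_force: 30.0
```

```bash
python3 r.py
```

```text
t6.52 pos [0.5297 0.3995 0.0766] head 85.9 F [-3.5  1.7  3.3] M [0.237 0.648 0.215] tau6 0.108 open 0.451 g 30.0
```

Call:
send_rows:
  plan:
    - [255,0,0,0,-0.03]
    - [255,0,0,0,-0.03]
    - [255,0,0,0,-0.03]
    - [255,0,0,0,0]

```text
time_s: 6.85
position: [0.5296, 0.3995, 0.0766]
tcp_rot: [[-0.017, 1.0, -0.002], [1.0, 0.017, 0.0], [0.0, -0.002, -1.0]]
force: [-5.0, 2.1, 3.6]
opening: 0.454
grasp_force: 30.0
```

```bash
python3 r.py
```

```text
t6.85 pos [0.5296 0.3995 0.0766] head 91.0 F [-5.   2.1  3.6] M [ 0.195  0.751 -0.192] tau6 -0.336 open 0.454 g 30.0
```

Call:
send_rows:
  plan:
    - [255,0,0,0,-0.03]
    - [255,0,0,0,-0.03]
    - [255,0,0,0,-0.03]
    - [255,0,0,0,0]

```text
time_s: 7.18
position: [0.5295, 0.3995, 0.0766]
tcp_rot: [[-0.107, 0.994, -0.002], [0.994, 0.107, 0.0], [0.0, -0.002, -1.0]]
force: [-5.3, 1.3, 4.0]
opening: 0.451
grasp_force: 30.0
```

```bash
python3 r.py
```

```text
t7.18 pos [0.5295 0.3995 0.0766] head 96.2 F [-5.3  1.3  4. ] M [ 0.259  0.773 -0.087] tau6 -0.207 open 0.451 g 30.0
```

Call:
send_rows:
  plan:
    - [255,0,0,0,-0.03]
    - [255,0,0,0,-0.03]
    - [255,0,0,0,-0.03]
    - [255,0,0,0,0]

```text
time_s: 7.52
position: [0.5294, 0.3995, 0.0766]
tcp_rot: [[-0.197, 0.98, -0.002], [0.98, 0.197, -0.0], [0.0, -0.002, -1.0]]
force: [-5.1, 1.9, 4.5]
opening: 0.452
grasp_force: 30.0
```

```bash
python3 r.py
```

```text
t7.52 pos [0.5294 0.3995 0.0766] head 101.3 F [-5.1  1.9  4.5] M [ 0.292  0.811 -0.019] tau6 -0.097 open 0.452 g 30.0
```

Call:
send_rows:
  plan:
    - [255,0,0,0,-0.03]
    - [255,0,0,0,-0.03]
    - [255,0,0,0,-0.03]
    - [255,0,0,0,0]

```text
time_s: 7.85
position: [0.5293, 0.3994, 0.0766]
tcp_rot: [[-0.285, 0.959, -0.002], [0.959, 0.285, -0.0], [0.0, -0.002, -1.0]]
force: [-5.2, 2.3, 4.0]
opening: 0.447
grasp_force: 30.0
```

```bash
python3 r.py
```

```text
t7.85 pos [0.5293 0.3994 0.0766] head 106.5 F [-5.2  2.3  4. ] M [0.313 0.752 0.109] tau6 0.031 open 0.447 g 30.0
```

Call:
send_rows:
  plan:
    - [255,0,0,0,-0.026]
    - [255,0,0,0,-0.026]
    - [255,0,0,0,0]

```text
time_s: 8.1
position: [0.5292, 0.3994, 0.0766]
tcp_rot: [[-0.334, 0.942, -0.002], [0.942, 0.334, -0.0], [0.0, -0.002, -1.0]]
force: [-6.1, 1.8, 4.5]
opening: 0.451
grasp_force: 30.0
```

```bash
python3 r.py
```

```text
t8.10 pos [0.5292 0.3994 0.0766] head 109.5 F [-6.1  1.8  4.5] M [0.323 0.811 0.25 ] tau6 0.164 open 0.451 g 30.0
```

Call:
send_rows:
  plan:
    - [255,0,0,0,-0.026]
    - [255,0,0,0,-0.026]
    - [255,0,0,0,0]

```text
time_s: 8.35
position: [0.5292, 0.3994, 0.0766]
tcp_rot: [[-0.382, 0.924, -0.002], [0.924, 0.382, -0.0], [0.001, -0.002, -1.0]]
force: [-5.2, 2.8, 3.3]
opening: 0.453
grasp_force: 30.0
```

```bash
python3 r.py
```

```text
t8.35 pos [0.5292 0.3994 0.0766] head 112.5 F [-5.2  2.8  3.3] M [0.236 0.822 0.184] tau6 0.027 open 0.453 g 30.0
```

Call:
send_rows:
  plan:
    - [255,0,0,0,-0.026]
    - [255,0,0,0,-0.026]
    - [255,0,0,0,0]

```text
time_s: 8.6
position: [0.5291, 0.3994, 0.0766]
tcp_rot: [[-0.428, 0.904, -0.002], [0.904, 0.428, -0.0], [0.001, -0.002, -1.0]]
force: [-6.2, 1.0, 5.2]
opening: 0.454
grasp_force: 30.0
```

```bash
python3 r.py
```

```text
t8.60 pos [0.5291 0.3994 0.0766] head 115.4 F [-6.2  1.   5.2] M [ 0.3    0.831 -0.16 ] tau6 -0.263 open 0.454 g 30.0
```

Call:
send_rows:
  plan:
    - [255,0,0,0,-0.026]
    - [255,0,0,0,-0.026]
    - [255,0,0,0,0]

```text
time_s: 8.85
position: [0.529, 0.3994, 0.0766]
tcp_rot: [[-0.475, 0.88, -0.003], [0.88, 0.475, -0.0], [0.001, -0.002, -1.0]]
force: [-5.9, 1.6, 3.7]
opening: 0.446
grasp_force: 30.0
```

```bash
python3 r.py
```

```text
t8.85 pos [0.529  0.3994 0.0766] head 118.4 F [-5.9  1.6  3.7] M [ 0.259  0.872 -0.112] tau6 -0.203 open 0.446 g 30.0
```

Call:
send_rows:
  plan:
    - [255,0,0,0,-0.026]
    - [255,0,0,0,0]

```text
time_s: 9.02
position: [0.529, 0.3994, 0.0766]
tcp_rot: [[-0.498, 0.867, -0.003], [0.867, 0.498, -0.0], [0.001, -0.002, -1.0]]
force: [-5.4, 2.3, 5.1]
opening: 0.453
grasp_force: 30.0
```

```bash
python3 r.py
```

```text
t9.02 pos [0.529  0.3994 0.0766] head 119.9 F [-5.4  2.3  5.1] M [ 0.286  0.774 -0.084] tau6 -0.164 open 0.453 g 30.0
```

Call:
send_rows:
  plan:
    - [255,0,0,0,-0.03]
    - [255,0,0,0,-0.03]
    - [255,0,0,0,-0.03]
    - [255,0,0,0,0]

```text
time_s: 9.35
position: [0.5289, 0.3993, 0.0766]
tcp_rot: [[-0.574, 0.819, -0.003], [0.819, 0.574, -0.0], [0.001, -0.003, -1.0]]
force: [-6.1, 0.5, 5.4]
opening: 0.451
grasp_force: 30.0
```

```bash
python3 r.py
```

```text
t9.35 pos [0.5289 0.3993 0.0766] head 125.0 F [-6.1  0.5  5.4] M [0.318 0.834 0.005] tau6 -0.122 open 0.451 g 30.0
```

Call:
send_rows:
  plan:
    - [255,0,0,0,-0.03]
    - [255,0,0,0,-0.03]
    - [255,0,0,0,-0.03]
    - [255,0,0,0,0]

```text
time_s: 9.68
position: [0.5289, 0.3992, 0.0766]
tcp_rot: [[-0.646, 0.764, -0.003], [0.764, 0.646, -0.001], [0.001, -0.003, -1.0]]
force: [-5.2, 1.3, 5.3]
opening: 0.45
grasp_force: 30.0
```

```bash
python3 r.py
```

```text
t9.68 pos [0.5289 0.3992 0.0766] head 130.2 F [-5.2  1.3  5.3] M [ 0.248  0.855 -0.028] tau6 -0.089 open 0.450 g 30.0
```

Call:
send_rows:
  plan:
    - [255,0,0,0,-0.026]
    - [255,0,0,0,-0.026]
    - [255,0,0,0,0]

```text
time_s: 9.93
position: [0.5288, 0.3992, 0.0766]
tcp_rot: [[-0.684, 0.729, -0.003], [0.729, 0.684, -0.001], [0.002, -0.003, -1.0]]
force: [-5.7, 1.1, 4.6]
opening: 0.445
grasp_force: 30.0
```

```bash
python3 r.py
```

```text
t9.93 pos [0.5288 0.3992 0.0766] head 133.2 F [-5.7  1.1  4.6] M [0.28  0.901 0.037] tau6 -0.069 open 0.445 g 30.0
```

Call:
send_rows:
  plan:
    - [255,0,0,0,-0.026]
    - [255,0,0,0,-0.026]
    - [255,0,0,0,0]

```text
time_s: 10.18
position: [0.5288, 0.3991, 0.0766]
tcp_rot: [[-0.721, 0.693, -0.003], [0.693, 0.721, -0.001], [0.002, -0.003, -1.0]]
force: [-7.3, 0.5, 5.2]
opening: 0.449
grasp_force: 30.0
```

```bash
python3 r.py
```

```text
t10.18 pos [0.5288 0.3991 0.0766] head 136.2 F [-7.3  0.5  5.2] M [0.273 0.919 0.054] tau6 -0.060 open 0.449 g 30.0
```

Call:
send_rows:
  plan:
    - [255,0,0,0,-0.026]
    - [255,0,0,0,-0.026]
    - [255,0,0,0,0]

```text
time_s: 10.43
position: [0.5287, 0.3991, 0.0766]
tcp_rot: [[-0.757, 0.654, -0.003], [0.654, 0.757, -0.001], [0.002, -0.003, -1.0]]
force: [-6.8, 0.7, 5.9]
opening: 0.449
grasp_force: 30.0
```

```bash
python3 r.py
```

```text
t10.43 pos [0.5287 0.3991 0.0766] head 139.2 F [-6.8  0.7  5.9] M [0.298 0.93  0.091] tau6 -0.017 open 0.449 g 30.0
```

Call:
send_rows:
  plan:
    - [255,0,0,0,-0.026]
    - [255,0,0,0,-0.026]
    - [255,0,0,0,0]

```text
time_s: 10.68
position: [0.5286, 0.3991, 0.0766]
tcp_rot: [[-0.79, 0.613, -0.003], [0.614, 0.79, -0.001], [0.002, -0.003, -1.0]]
force: [-6.5, 1.1, 5.1]
opening: 0.449
grasp_force: 30.0
```

```bash
python3 r.py
```

```text
t10.68 pos [0.5286 0.3991 0.0766] head 142.2 F [-6.5  1.1  5.1] M [0.253 0.881 0.137] tau6 0.036 open 0.449 g 30.0
```

Call:
send_rows:
  plan:
    - [255,0,0,0,-0.026]
    - [255,0,0,0,-0.026]
    - [255,0,0,0,0]

```text
time_s: 10.93
position: [0.5286, 0.399, 0.0766]
tcp_rot: [[-0.821, 0.571, -0.003], [0.571, 0.821, -0.001], [0.002, -0.003, -1.0]]
force: [-5.9, 0.6, 5.8]
opening: 0.45
grasp_force: 30.0
```

```bash
python3 r.py
```

```text
t10.93 pos [0.5286 0.399  0.0766] head 145.1 F [-5.9  0.6  5.8] M [0.252 0.923 0.245] tau6 0.096 open 0.450 g 30.0
```

Call:
send_rows:
  plan:
    - [255,0,0,0,-0.026]
    - [255,0,0,0,-0.026]
    - [255,0,0,0,0]

```text
time_s: 11.18
position: [0.5286, 0.399, 0.0766]
tcp_rot: [[-0.849, 0.528, -0.003], [0.528, 0.849, -0.001], [0.002, -0.003, -1.0]]
force: [-6.6, 0.5, 5.1]
opening: 0.45
grasp_force: 30.0
```

```bash
python3 r.py
```

```text
t11.18 pos [0.5286 0.399  0.0766] head 148.2 F [-6.6  0.5  5.1] M [0.262 0.958 0.233] tau6 0.190 open 0.450 g 30.0
```

Call:
send_rows:
  plan:
    - [255,0,0,0,-0.026]
    - [255,0,0,0,-0.026]
    - [255,0,0,0,0]

```text
time_s: 11.43
position: [0.5285, 0.3989, 0.0766]
tcp_rot: [[-0.875, 0.484, -0.004], [0.484, 0.875, -0.001], [0.003, -0.003, -1.0]]
force: [-6.5, 0.3, 4.9]
opening: 0.456
grasp_force: 30.0
```

```bash
python3 r.py
```

```text
t11.43 pos [0.5285 0.3989 0.0766] head 151.1 F [-6.5  0.3  4.9] M [0.239 0.947 0.055] tau6 -0.061 open 0.456 g 30.0
```

Call:
send_rows:
  plan:
    - [255,0,0,0,-0.026]
    - [255,0,0,0,-0.026]
    - [255,0,0,0,0]

```text
time_s: 11.68
position: [0.5285, 0.3988, 0.0766]
tcp_rot: [[-0.899, 0.439, -0.004], [0.439, 0.899, -0.001], [0.003, -0.003, -1.0]]
force: [-6.4, -0.0, 5.0]
opening: 0.449
grasp_force: 30.0
```

```bash
python3 r.py
```

```text
t11.68 pos [0.5285 0.3988 0.0766] head 154.0 F [-6.4 -0.   5. ] M [ 0.166  0.986 -0.139] tau6 -0.275 open 0.449 g 30.0
```

Call:
send_rows:
  plan:
    - [255,0,0,0,-0.026]
    - [255,0,0,0,-0.026]
    - [255,0,0,0,0]

```text
time_s: 11.93
position: [0.5285, 0.3988, 0.0766]
tcp_rot: [[-0.92, 0.391, -0.004], [0.391, 0.92, -0.001], [0.003, -0.003, -1.0]]
force: [-6.7, 0.3, 5.5]
opening: 0.449
grasp_force: 30.0
```

```bash
python3 r.py
```

```text
t11.93 pos [0.5285 0.3988 0.0766] head 157.0 F [-6.7  0.3  5.5] M [ 0.167  0.983 -0.103] tau6 -0.196 open 0.449 g 30.0
```

Call:
send_rows:
  plan:
    - [255,0,0,0,-0.017]
    - [255,0,0,0,0]

```text
time_s: 12.1
position: [0.5285, 0.3988, 0.0766]
tcp_rot: [[-0.927, 0.375, -0.004], [0.375, 0.927, -0.001], [0.003, -0.003, -1.0]]
force: [-6.4, 0.2, 6.2]
opening: 0.449
grasp_force: 30.0
```

```bash
python3 r.py
```

```text
t12.10 pos [0.5285 0.3988 0.0766] head 158.0 F [-6.4  0.2  6.2] M [ 0.184  1.006 -0.134] tau6 -0.117 open 0.449 g 30.0
```

Call:
send_rows:
  plan:
    - [255,0,0,0,-0.03]
    - [255,0,0,0,-0.03]
    - [255,0,0,0,-0.03]
    - [255,0,0,0,0]

```text
time_s: 12.43
position: [0.5284, 0.3987, 0.0766]
tcp_rot: [[-0.957, 0.29, -0.004], [0.29, 0.957, -0.002], [0.003, -0.003, -1.0]]
force: [-6.2, 0.6, 5.5]
opening: 0.45
grasp_force: 30.0
```

```bash
python3 r.py
```

```text
t12.43 pos [0.5284 0.3987 0.0766] head 163.2 F [-6.2  0.6  5.5] M [0.144 1.    0.028] tau6 -0.069 open 0.450 g 30.0
```

Call:
send_rows:
  plan:
    - [255,0,0,0,-0.03]
    - [255,0,0,0,-0.03]
    - [255,0,0,0,-0.03]
    - [255,0,0,0,0]

```text
time_s: 12.77
position: [0.5284, 0.3986, 0.0766]
tcp_rot: [[-0.979, 0.202, -0.004], [0.202, 0.979, -0.002], [0.004, -0.003, -1.0]]
force: [-6.1, 0.8, 5.7]
opening: 0.452
grasp_force: 30.0
```

```bash
python3 r.py
```

```text
t12.77 pos [0.5284 0.3986 0.0766] head 168.4 F [-6.1  0.8  5.7] M [0.063 1.076 0.104] tau6 0.020 open 0.452 g 30.0
```

Call:
send_rows:
  plan:
    - [255,0,0,0,-0.026]
    - [255,0,0,0,-0.026]
    - [255,0,0,0,0]

```text
time_s: 13.02
position: [0.5284, 0.3985, 0.0766]
tcp_rot: [[-0.989, 0.15, -0.004], [0.15, 0.989, -0.002], [0.004, -0.003, -1.0]]
force: [-6.3, -0.4, 6.5]
opening: 0.448
grasp_force: 30.0
```

```bash
python3 r.py
```

```text
t13.02 pos [0.5284 0.3985 0.0766] head 171.4 F [-6.3 -0.4  6.5] M [0.067 1.033 0.196] tau6 0.119 open 0.448 g 30.0
```

Call:
send_rows:
  plan:
    - [255,0,0,0,-0.026]
    - [255,0,0,0,-0.026]
    - [255,0,0,0,0]

```text
time_s: 13.27
position: [0.5284, 0.3984, 0.0766]
tcp_rot: [[-0.995, 0.099, -0.004], [0.099, 0.995, -0.002], [0.004, -0.003, -1.0]]
force: [-7.6, -0.2, 5.3]
opening: 0.449
grasp_force: 30.0
```

```bash
python3 r.py
```

```text
t13.27 pos [0.5284 0.3984 0.0766] head 174.3 F [-7.6 -0.2  5.3] M [0.104 0.989 0.205] tau6 0.054 open 0.449 g 30.0
```

Call:
send_rows:
  plan:
    - [255,0,0,0,-0.026]
    - [255,0,0,0,-0.026]
    - [255,0,0,0,0]

```text
time_s: 13.52
position: [0.5284, 0.3984, 0.0766]
tcp_rot: [[-0.999, 0.049, -0.005], [0.049, 0.999, -0.002], [0.004, -0.002, -1.0]]
force: [-5.7, 0.5, 6.0]
opening: 0.445
grasp_force: 30.0
```

```bash
python3 r.py
```

```text
t13.52 pos [0.5284 0.3984 0.0766] head 177.2 F [-5.7  0.5  6. ] M [ 0.011  1.072 -0.158] tau6 -0.252 open 0.445 g 30.0
```

Call:
send_rows:
  plan:
    - [255,0,0,0,-0.026]
    - [255,0,0,0,-0.026]
    - [255,0,0,0,0]

```text
time_s: 13.77
position: [0.5283, 0.3984, 0.0766]
tcp_rot: [[-1.0, -0.003, -0.005], [-0.003, 1.0, -0.002], [0.005, -0.002, -1.0]]
force: [-6.8, -0.5, 6.2]
opening: 0.454
grasp_force: 30.0
```

```bash
python3 r.py
```

```text
t13.77 pos [0.5283 0.3984 0.0766] head -179.8 F [-6.8 -0.5  6.2] M [-0.017  1.013 -0.15 ] tau6 -0.271 open 0.454 g 30.0
```

Call:
send_rows:
  plan:
    - [255,0,0,0,-0.017]
    - [255,0,0,0,0]

```text
time_s: 13.93
position: [0.5284, 0.3983, 0.0766]
tcp_rot: [[-1.0, -0.02, -0.005], [-0.02, 1.0, -0.002], [0.005, -0.002, -1.0]]
force: [-5.7, -0.6, 5.9]
opening: 0.452
grasp_force: 30.0
```

```bash
python3 r.py
```

```text
t13.93 pos [0.5284 0.3983 0.0766] head -178.9 F [-5.7 -0.6  5.9] M [-0.006  1.043 -0.227] tau6 -0.255 open 0.452 g 30.0
```

Call:
send_rows:
  plan:
    - [255,0,0,0,-0.026]
    - [255,0,0,0,0]

```text
time_s: 14.1
position: [0.5284, 0.3983, 0.0766]
tcp_rot: [[-0.999, -0.046, -0.005], [-0.046, 0.999, -0.002], [0.005, -0.002, -1.0]]
force: [-6.1, -0.9, 6.9]
opening: 0.449
grasp_force: 30.0
```

```bash
python3 r.py
```

```text
t14.10 pos [0.5284 0.3983 0.0766] head -177.4 F [-6.1 -0.9  6.9] M [-0.014  1.048 -0.304] tau6 -0.361 open 0.449 g 30.0
```

Call:
send_rows:
  plan:
    - [255,0,0,0,-0.017]
    - [255,0,0,0,0]

```text
time_s: 14.27
position: [0.5284, 0.3983, 0.0766]
tcp_rot: [[-0.998, -0.062, -0.005], [-0.062, 0.998, -0.002], [0.005, -0.002, -1.0]]
force: [-6.5, -0.8, 5.8]
opening: 0.449
grasp_force: 30.0
```

```bash
python3 r.py
```

```text
t14.27 pos [0.5284 0.3983 0.0766] head -176.4 F [-6.5 -0.8  5.8] M [-0.02   1.036 -0.262] tau6 -0.352 open 0.449 g 30.0
```

Call:
send_rows:
  plan:
    - [255,0,0,0,-0.02]
    - [255,0,0,0,0]

```text
time_s: 14.43
position: [0.5284, 0.3982, 0.0766]
tcp_rot: [[-0.997, -0.082, -0.005], [-0.082, 0.997, -0.002], [0.005, -0.002, -1.0]]
force: [-6.5, -1.4, 6.7]
opening: 0.452
grasp_force: 30.0
```

```bash
python3 r.py
```

```text
t14.43 pos [0.5284 0.3982 0.0766] head -175.3 F [-6.5 -1.4  6.7] M [ 0.011  0.966 -0.328] tau6 -0.405 open 0.452 g 30.0
```

Call:
send_rows:
  plan:
    - [255,0,0,0,-0.012]
    - [255,0,0,0,0]
    - [255,0,0,0,0]

```text
time_s: 14.68
position: [0.5284, 0.3983, 0.0766]
tcp_rot: [[-0.996, -0.093, -0.005], [-0.093, 0.996, -0.002], [0.005, -0.002, -1.0]]
force: [-6.4, -1.3, 6.5]
opening: 0.448
grasp_force: 30.0
```

```bash
python3 r.py
```

```text
t14.68 pos [0.5284 0.3983 0.0766] head -174.7 F [-6.4 -1.3  6.5] M [-0.048  1.018 -0.394] tau6 -0.377 open 0.448 g 30.0
```

Call:
send_rows:
  plan:
    - [255,0,0,0,0.03]
    - [255,0,0,0,0.03]
    - [255,0,0,0,0.03]
    - [255,0,0,0,0.03]
    - [255,0,0,0,0.03]
    - [255,0,0,0,0.03]
    - [255,0,0,0,0]

```text
time_s: 15.27
position: [0.5283, 0.3984, 0.0766]
tcp_rot: [[-0.996, 0.086, -0.004], [0.086, 0.996, -0.002], [0.004, -0.003, -1.0]]
force: [-6.7, -0.8, 6.0]
opening: 0.454
grasp_force: 30.0
```

```bash
python3 r.py
```

```text
t15.27 pos [0.5283 0.3984 0.0766] head 175.1 F [-6.7 -0.8  6. ] M [0.105 1.047 0.022] tau6 0.117 open 0.454 g 30.0
```

Call:
send_rows:
  plan:
    - [255,0,0,0,0.03]
    - [255,0,0,0,0.03]
    - [255,0,0,0,0.03]
    - [255,0,0,0,0.03]
    - [255,0,0,0,0]

```text
time_s: 15.68
position: [0.5284, 0.3986, 0.0766]
tcp_rot: [[-0.979, 0.204, -0.004], [0.204, 0.979, -0.002], [0.004, -0.003, -1.0]]
force: [-6.4, -0.5, 5.4]
opening: 0.449
grasp_force: 30.0
```

```bash
python3 r.py
```

```text
t15.68 pos [0.5284 0.3986 0.0766] head 168.2 F [-6.4 -0.5  5.4] M [ 0.156  1.011 -0.022] tau6 0.170 open 0.449 g 30.0
```

Call:
send_rows:
  plan:
    - [255,0,0,0,0.03]
    - [255,0,0,0,0.03]
    - [255,0,0,0,0.03]
    - [255,0,0,0,0.03]
    - [255,0,0,0,0]

```text
time_s: 16.1
position: [0.5285, 0.3987, 0.0766]
tcp_rot: [[-0.947, 0.321, -0.004], [0.321, 0.947, -0.002], [0.003, -0.003, -1.0]]
force: [-6.3, 0.6, 6.4]
opening: 0.45
grasp_force: 30.0
```

```bash
python3 r.py
```

```text
t16.10 pos [0.5285 0.3987 0.0766] head 161.3 F [-6.3  0.6  6.4] M [ 0.188  1.01  -0.112] tau6 0.022 open 0.450 g 30.0
```

Call:
send_rows:
  plan:
    - [255,0,0,0,0.03]
    - [255,0,0,0,0.03]
    - [255,0,0,0,0.03]
    - [255,0,0,0,0.03]
    - [255,0,0,0,0]

```text
time_s: 16.52
position: [0.5285, 0.3988, 0.0766]
tcp_rot: [[-0.902, 0.432, -0.004], [0.432, 0.902, -0.001], [0.003, -0.003, -1.0]]
force: [-6.0, 0.5, 5.8]
opening: 0.449
grasp_force: 30.0
```

```bash
python3 r.py
```

```text
t16.52 pos [0.5285 0.3988 0.0766] head 154.4 F [-6.   0.5  5.8] M [ 0.13   0.944 -0.186] tau6 -0.127 open 0.449 g 30.0
```

Call:
send_rows:
  plan:
    - [255,0,0,0,0.03]
    - [255,0,0,0,0.03]
    - [255,0,0,0,0.03]
    - [255,0,0,0,0.03]
    - [255,0,0,0,0]

```text
time_s: 16.93
position: [0.5286, 0.399, 0.0766]
tcp_rot: [[-0.844, 0.536, -0.003], [0.536, 0.845, -0.001], [0.002, -0.003, -1.0]]
force: [-6.0, 1.3, 5.6]
opening: 0.448
grasp_force: 30.0
```

```bash
python3 r.py
```

```text
t16.93 pos [0.5286 0.399  0.0766] head 147.6 F [-6.   1.3  5.6] M [0.221 0.934 0.177] tau6 0.252 open 0.448 g 30.0
```

Call:
send_rows:
  plan:
    - [255,0,0,0,0.03]
    - [255,0,0,0,0.03]
    - [255,0,0,0,0.03]
    - [255,0,0,0,0.03]
    - [255,0,0,0,0]

```text
time_s: 17.35
position: [0.5287, 0.3991, 0.0766]
tcp_rot: [[-0.774, 0.633, -0.003], [0.633, 0.774, -0.001], [0.002, -0.003, -1.0]]
force: [-6.6, 1.1, 4.8]
opening: 0.451
grasp_force: 30.0
```

```bash
python3 r.py
```

```text
t17.35 pos [0.5287 0.3991 0.0766] head 140.7 F [-6.6  1.1  4.8] M [0.208 0.893 0.079] tau6 0.158 open 0.451 g 30.0
```

Call:
send_rows:
  plan:
    - [255,0,0,0,0.03]
    - [255,0,0,0,0.03]
    - [255,0,0,0,0.03]
    - [255,0,0,0,0.03]
    - [255,0,0,0,0]

```text
time_s: 17.77
position: [0.5288, 0.3992, 0.0766]
tcp_rot: [[-0.692, 0.722, -0.003], [0.722, 0.692, -0.001], [0.002, -0.003, -1.0]]
force: [-4.9, 0.2, 4.4]
opening: 0.447
grasp_force: 30.0
```

```bash
python3 r.py
```

```text
t17.77 pos [0.5288 0.3992 0.0766] head 133.8 F [-4.9  0.2  4.4] M [ 0.17   0.858 -0.024] tau6 0.078 open 0.447 g 30.0
```

Call:
send_rows:
  plan:
    - [255,0,0,0,0.03]
    - [255,0,0,0,0.03]
    - [255,0,0,0,0.03]
    - [255,0,0,0,0.03]
    - [255,0,0,0,0]

```text
time_s: 18.18
position: [0.5289, 0.3993, 0.0766]
tcp_rot: [[-0.601, 0.799, -0.003], [0.799, 0.601, -0.0], [0.001, -0.003, -1.0]]
force: [-6.5, 1.0, 5.0]
opening: 0.452
grasp_force: 30.0
```

```bash
python3 r.py
```

```text
t18.18 pos [0.5289 0.3993 0.0766] head 126.9 F [-6.5  1.   5. ] M [ 0.274  0.874 -0.083] tau6 0.073 open 0.452 g 30.0
```

Call:
send_rows:
  plan:
    - [255,0,0,0,0.03]
    - [255,0,0,0,0.03]
    - [255,0,0,0,0.03]
    - [255,0,0,0,0.03]
    - [255,0,0,0,0]

```text
time_s: 18.6
position: [0.529, 0.3994, 0.0766]
tcp_rot: [[-0.5, 0.866, -0.003], [0.866, 0.5, -0.0], [0.001, -0.002, -1.0]]
force: [-5.6, 1.9, 4.7]
opening: 0.451
grasp_force: 30.0
```

```bash
python3 r.py
```

```text
t18.60 pos [0.529  0.3994 0.0766] head 120.0 F [-5.6  1.9  4.7] M [ 0.257  0.835 -0.187] tau6 -0.072 open 0.451 g 30.0
```

Call:
send_rows:
  plan:
    - [255,0,0,0,0.03]
    - [255,0,0,0,0.03]
    - [255,0,0,0,0.03]
    - [255,0,0,0,0.03]
    - [255,0,0,0,0]

```text
time_s: 19.02
position: [0.5292, 0.3994, 0.0766]
tcp_rot: [[-0.394, 0.919, -0.002], [0.919, 0.394, -0.0], [0.001, -0.002, -1.0]]
force: [-5.6, 2.1, 4.9]
opening: 0.449
grasp_force: 30.0
```

```bash
python3 r.py
```

```text
t19.02 pos [0.5292 0.3994 0.0766] head 113.2 F [-5.6  2.1  4.9] M [ 0.26   0.835 -0.057] tau6 0.101 open 0.449 g 30.0
```

Call:
send_rows:
  plan:
    - [255,0,0,0,0.03]
    - [255,0,0,0,0.03]
    - [255,0,0,0,0.03]
    - [255,0,0,0,0.03]
    - [255,0,0,0,0]

```text
time_s: 19.43
position: [0.5293, 0.3995, 0.0766]
tcp_rot: [[-0.281, 0.96, -0.002], [0.96, 0.281, -0.0], [0.0, -0.002, -1.0]]
force: [-5.1, 1.2, 3.9]
opening: 0.449
grasp_force: 30.0
```

```bash
python3 r.py
```

```text
t19.43 pos [0.5293 0.3995 0.0766] head 106.3 F [-5.1  1.2  3.9] M [0.249 0.762 0.139] tau6 0.197 open 0.449 g 30.0
```

Call:
send_rows:
  plan:
    - [255,0,0,0,0.03]
    - [255,0,0,0,0.03]
    - [255,0,0,0,0.03]
    - [255,0,0,0,0.03]
    - [255,0,0,0,0]

```text
time_s: 19.85
position: [0.5294, 0.3995, 0.0766]
tcp_rot: [[-0.164, 0.987, -0.002], [0.987, 0.164, 0.0], [0.0, -0.002, -1.0]]
force: [-4.9, 2.5, 4.2]
opening: 0.45
grasp_force: 30.0
```

```bash
python3 r.py
```

```text
t19.85 pos [0.5294 0.3995 0.0766] head 99.4 F [-4.9  2.5  4.2] M [ 0.242  0.775 -0.071] tau6 0.048 open 0.450 g 30.0
```

Call:
send_rows:
  plan:
    - [255,0,0,0,0.03]
    - [255,0,0,0,0.03]
    - [255,0,0,0,0.03]
    - [255,0,0,0,0.03]
    - [255,0,0,0,0]

```text
time_s: 20.27
position: [0.5296, 0.3995, 0.0766]
tcp_rot: [[-0.044, 0.999, -0.002], [0.999, 0.044, 0.0], [0.0, -0.002, -1.0]]
force: [-4.5, 1.4, 3.9]
opening: 0.445
grasp_force: 30.0
```

```bash
python3 r.py
```

```text
t20.27 pos [0.5296 0.3995 0.0766] head 92.5 F [-4.5  1.4  3.9] M [ 0.232  0.836 -0.257] tau6 -0.086 open 0.445 g 30.0
```

Going clockwise, the knob passed click 1 near 151° and click 2 near 113°, and click 3 is just ahead at about 89°. I'll take finer steps to find click 4.

Call:
send_rows:
  plan:
    - [255,0,0,0,0.03]
    - [255,0,0,0,0.03]
    - [255,0,0,0,0.03]
    - [255,0,0,0,0.03]
    - [255,0,0,0,0]

```text
time_s: 20.68
position: [0.5297, 0.3995, 0.0766]
tcp_rot: [[0.073, 0.997, -0.001], [0.997, -0.073, -0.0], [-0.0, -0.001, -1.0]]
force: [-4.9, 2.4, 4.8]
opening: 0.447
grasp_force: 30.0
```

```bash
python3 r.py
```

```text
t20.68 pos [0.5297 0.3995 0.0766] head 85.8 F [-4.9  2.4  4.8] M [0.248 0.827 0.179] tau6 0.268 open 0.447 g 30.0
```

Call:
send_rows:
  plan:
    - [255,0,0,0,0.03]
    - [255,0,0,0,0.03]
    - [255,0,0,0,0.03]
    - [255,0,0,0,0]

```text
time_s: 21.02
position: [0.5298, 0.3995, 0.0766]
tcp_rot: [[0.163, 0.987, -0.001], [0.987, -0.163, 0.0], [-0.0, -0.001, -1.0]]
force: [-4.8, 1.9, 4.4]
opening: 0.449
grasp_force: 30.0
```

```bash
python3 r.py
```

```text
t21.02 pos [0.5298 0.3995 0.0766] head 80.6 F [-4.8  1.9  4.4] M [ 0.28   0.746 -0.022] tau6 0.166 open 0.449 g 30.0
```

Call:
send_rows:
  plan:
    - [255,0,0,0,0.03]
    - [255,0,0,0,0.03]
    - [255,0,0,0,0.03]
    - [255,0,0,0,0]

```text
time_s: 21.35
position: [0.5299, 0.3994, 0.0766]
tcp_rot: [[0.25, 0.968, -0.001], [0.968, -0.25, 0.0], [0.0, -0.001, -1.0]]
force: [-4.5, 2.4, 3.6]
opening: 0.448
grasp_force: 30.0
```

```bash
python3 r.py
```

```text
t21.35 pos [0.5299 0.3994 0.0766] head 75.5 F [-4.5  2.4  3.6] M [ 0.321  0.899 -0.095] tau6 0.064 open 0.448 g 30.0
```

Call:
send_rows:
  plan:
    - [255,0,0,0,0.03]
    - [255,0,0,0,0.03]
    - [255,0,0,0,0]

```text
time_s: 21.6
position: [0.53, 0.3994, 0.0766]
tcp_rot: [[0.308, 0.951, -0.001], [0.951, -0.308, 0.0], [0.0, -0.001, -1.0]]
force: [-4.6, 2.2, 4.5]
opening: 0.448
grasp_force: 30.0
```

```bash
python3 r.py
```

```text
t21.60 pos [0.53   0.3994 0.0766] head 72.1 F [-4.6  2.2  4.5] M [ 0.323  0.895 -0.142] tau6 -0.026 open 0.448 g 30.0
```

Call:
send_rows:
  plan:
    - [255,0,0,0,0.026]
    - [255,0,0,0,0.026]
    - [255,0,0,0,0]

```text
time_s: 21.85
position: [0.53, 0.3994, 0.0766]
tcp_rot: [[0.357, 0.934, -0.001], [0.934, -0.357, 0.0], [0.0, -0.001, -1.0]]
force: [-4.8, 1.9, 3.6]
opening: 0.446
grasp_force: 30.0
```

```bash
python3 r.py
```

```text
t21.85 pos [0.53   0.3994 0.0766] head 69.1 F [-4.8  1.9  3.6] M [ 0.271  0.912 -0.285] tau6 -0.154 open 0.446 g 30.0
```

Call:
send_rows:
  plan:
    - [255,0,0,0,0.026]
    - [255,0,0,0,0.026]
    - [255,0,0,0,0]

```text
time_s: 22.1
position: [0.5301, 0.3994, 0.0766]
tcp_rot: [[0.404, 0.915, -0.001], [0.915, -0.404, 0.0], [0.0, -0.001, -1.0]]
force: [-4.1, 2.4, 3.9]
opening: 0.452
grasp_force: 30.0
```

```bash
python3 r.py
```

```text
t22.10 pos [0.5301 0.3994 0.0766] head 66.1 F [-4.1  2.4  3.9] M [ 0.25   0.883 -0.247] tau6 -0.073 open 0.452 g 30.0
```

Click 4 is at about 65°. I'll settle there and release; the knob should spring into it.

Call:
send_rows:
  plan:
    - [255,0,0,0,0.02]
    - [255,0,0,0,0]

```text
time_s: 22.27
position: [0.5301, 0.3994, 0.0766]
tcp_rot: [[0.421, 0.907, -0.0], [0.907, -0.421, 0.0], [-0.0, -0.0, -1.0]]
force: [-3.6, 2.1, 4.3]
opening: 0.452
grasp_force: 30.0
```

```bash
python3 r.py
```

```text
t22.27 pos [0.5301 0.3994 0.0766] head 65.1 F [-3.6  2.1  4.3] M [0.265 0.869 0.022] tau6 0.084 open 0.452 g 30.0
```

Call:
send_rows:
  plan:
    - [255,0,0,0,0.01]
    - [255,0,0,0,0]

```text
time_s: 22.43
position: [0.5302, 0.3994, 0.0766]
tcp_rot: [[0.43, 0.903, -0.0], [0.903, -0.43, -0.0], [-0.0, -0.0, -1.0]]
force: [-5.2, 2.7, 4.6]
opening: 0.454
grasp_force: 30.0
```

```bash
python3 r.py
```

```text
t22.43 pos [0.5302 0.3994 0.0766] head 64.5 F [-5.2  2.7  4.6] M [0.264 0.867 0.059] tau6 0.156 open 0.454 g 30.0
```

Call:
send_rows:
  plan:
    - [0,0,0,0,0]
    - [0,0,0,0,0]
    - [0,0,0,0,0]
    - [0,0,0,0,0]
    - [0,0,0,0,0]
    - [0,0,0,0,0]
    - [0,0,0,0,0]
    - [0,0,0,0,0]
    - [0,0,0,-0.01,0]
    - [0,0,0,-0.02,0]
    - [0,0,0,-0.02,0]
    - [0,0,0,-0.015,0]
    - [255,0,0,0,-0.111]
    - [255,0,0,0,-0.111]
    - [255,0,0,0,-0.111]
    - [255,0,0,0,-0.111]
    - [255,0,0,0,0]
    - [255,0,0,0,0]
    - [255,0,0,0,0]

```text
time_s: 24.02
position: [0.5305, 0.3993, 0.142]
tcp_rot: [[0.004, 1.0, 0.0], [1.0, -0.004, 0.0], [0.0, 0.0, -1.0]]
force: [-0.2, -0.5, 0.6]
opening: 0.556
grasp_force: 0.0
```

```bash
python3 r.py
python3 - <<'E'
from h import *
s=read_state();R=s["tcp_rot"];c=calibration("wrist");p,d=capture("wrist");cv2.imwrite("pics/w2.png",p)
P,u,v=cloud(c,d);near=np.hypot(P[:,0]-.5305,P[:,1]-.399)
m=(P[:,2]>.050)&(P[:,2]<.062)&(near>.034)&(near<.06)
if m.sum()>20: print("cap",m.sum(),np.percentile(P[m],[2,50,98],axis=0).round(4))
t=np.array([.5555,.3605,s["position"][2]]);print("shift",R.T@(t-s["position"]))
E
```

```text
t24.02 pos [0.5305 0.3993 0.142 ] head 89.8 F [-0.2 -0.5  0.6] M [-0.06   0.055  0.041] tau6 0.004 open 0.556 g 0.0
cap 376 [[0.548  0.3534 0.0515]
 [0.5549 0.3609 0.0546]
 [0.5621 0.3675 0.056 ]]
shift [-3.87268714e-02  2.51968157e-02  3.12412249e-06]
```

View pics/w2.png

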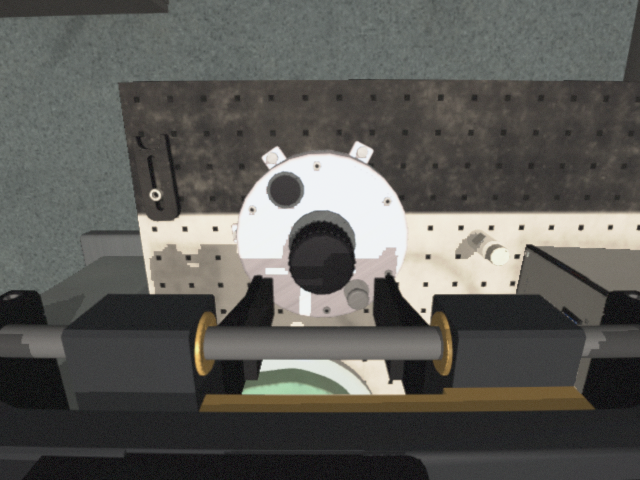

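The wheel stands undisturbed, and the steel cap at (358,294) measures (0.555, 0.3607). I'll move the closed fingers over it and stop about 5 mm above.

Call:
send_rows:
  plan:
    - [255,-0.0195,0.0125,0,0]
    - [255,-0.019,0.012,0,0]
    - [255,0,0,0,0]
    - [255,0,0,0.02,0]
    - [255,0,0,0.02,0]
    - [255,0,0,0.018,0]
    - [255,0,0,0.01,0]
    - [255,0,0,0,0]
    - [255,0,0,0,0]
    - [255,0,0,0,0]

```text
time_s: 24.9
position: [0.5554, 0.3613, 0.0745]
tcp_rot: [[0.002, 1.0, 0.002], [1.0, -0.002, 0.001], [0.001, 0.002, -1.0]]
force: [-1.1, 0.7, -0.1]
opening: 0.003
grasp_force: 0.0
```

```bash
python3 r.py
```

```text
t24.90 pos [0.5554 0.3613 0.0745] head 89.9 F [-1.1  0.7 -0.1] M [-0.114  0.044 -0.027] tau6 0.002 open 0.003 g 0.0
```

Call:
send_rows:
  plan:
    - [255,0,0,0.002,0]
    - [255,0,0,0.002,0]
    - [255,0,0,0,0]
    - [255,0,0,0,0]

```text
time_s: 25.23
position: [0.5549, 0.3608, 0.0699]
tcp_rot: [[0.002, 1.0, 0.0], [1.0, -0.002, 0.0], [0.0, 0.0, -1.0]]
force: [-1.1, -0.1, -1.1]
opening: 0.006
grasp_force: 0.0
```

```bash
python3 r.py
```

```text
t25.23 pos [0.5549 0.3608 0.0699] head 89.9 F [-1.1 -0.1 -1.1] M [-0.12   0.046 -0.014] tau6 0.001 open 0.006 g 0.0
```

Call:
send_rows:
  plan:
    - [255,0,0,0.0005,0]
    - [255,0,0,0.0005,0]
    - [255,0,0,0.0005,0]
    - [255,0,0,0.0005,0]
    - [255,0,0,0,0]

```text
time_s: 25.65
position: [0.5549, 0.3608, 0.0677]
tcp_rot: [[0.002, 1.0, 0.0], [1.0, -0.002, 0.0], [0.0, 0.0, -1.0]]
force: [-1.6, 0.6, 2.8]
opening: 0.006
grasp_force: 1.3
```

Call:
send_rows:
  plan:
    - [255,0,0,0.0005,0]
    - [255,0,0,0.0005,0]
    - [255,0,0,0.0005,0]
    - [255,0,0,0,0]

```text
time_s: 25.98
position: [0.5549, 0.3608, 0.0659]
tcp_rot: [[0.002, 1.0, 0.0], [1.0, -0.002, 0.0], [0.0, 0.0, -1.0]]
force: [-1.1, 0.4, 2.5]
opening: 0.005
grasp_force: 1.1
```

Call:
send_rows:
  plan:
    - [255,0,0,0.0005,0]
    - [255,0,0,0,0]

```text
time_s: 26.15
position: [0.5549, 0.3608, 0.0655]
tcp_rot: [[0.002, 1.0, 0.0], [1.0, -0.002, 0.0], [0.0, 0.0, -1.0]]
force: [0.2, -0.6, 1.8]
opening: 0.004
grasp_force: 1.0
```

Call:
send_rows:
  plan:
    - [255,0,0,0.0005,0]
    - [255,0,0,0.0005,0]
    - [255,0,0,0,0]

```text
time_s: 26.4
position: [0.5549, 0.3608, 0.0645]
tcp_rot: [[0.002, 1.0, 0.0], [1.0, -0.002, 0.0], [0.0, 0.0, -1.0]]
force: [-0.3, -0.3, 1.5]
opening: 0.005
grasp_force: 1.0
```

Call:
send_rows:
  plan:
    - [255,0,0,0.0005,0]
    - [255,0,0,0.0005,0]
    - [255,0,0,0,0]

```text
time_s: 26.65
position: [0.5549, 0.3608, 0.0635]
tcp_rot: [[0.002, 1.0, 0.0], [1.0, -0.002, 0.0], [0.0, 0.0, -1.0]]
force: [0.4, 0.4, 2.1]
opening: 0.006
grasp_force: 1.0
```

The pin is about 6 mm in at a steady 2–3 N, so it is past the 3 mm block and the knob is on the fourth click.

Call:
send_rows:
  plan:
    - [255,0,0,0.0005,0]
    - [255,0,0,0.0005,0]
    - [255,0,0,0.0005,0]
    - [255,0,0,0.0005,0]
    - [255,0,0,0.0005,0]
    - [255,0,0,0,0]

```text
time_s: 27.15
position: [0.5549, 0.3608, 0.061]
tcp_rot: [[0.002, 1.0, 0.0], [1.0, -0.002, 0.0], [0.0, 0.0, -1.0]]
force: [0.6, 0.9, 1.9]
opening: 0.006
grasp_force: 1.0
```

Call:
send_rows:
  plan:
    - [255,0,0,0.0005,0]
    - [255,0,0,0.0003,0]
    - [255,0,0,0,0]

```text
time_s: 27.4
position: [0.5549, 0.3608, 0.0602]
tcp_rot: [[0.002, 1.0, 0.0], [1.0, -0.002, 0.0], [0.0, 0.0, -1.0]]
force: [-0.2, 0.8, 2.4]
opening: 0.007
grasp_force: 1.1
```

Call:
send_rows:
  plan:
    - [255,0,0,0.0004,0]
    - [255,0,0,0,0]

```text
time_s: 27.57
position: [0.5549, 0.3607, 0.0599]
tcp_rot: [[0.002, 1.0, 0.0], [1.0, -0.002, 0.0], [0.0, 0.0, -1.0]]
force: [0.0, 0.7, 3.0]
opening: 0.006
grasp_force: 1.6
```

Call:
send_rows:
  plan:
    - [255,0,0,0.0003,0]
    - [255,0,0,0,0]

```text
time_s: 27.73
position: [0.5549, 0.3608, 0.0599]
tcp_rot: [[0.002, 1.0, 0.0], [1.0, -0.002, 0.0], [0.0, 0.0, -1.0]]
force: [-0.2, 0.6, 5.0]
opening: 0.006
grasp_force: 2.4
```

The pin has bottomed: z stopped at 0.0599 and the force is rising, with the tip at 0.0459. I'll back off and check.

Call:
send_rows:
  plan:
    - [255,0,0,-0.005,0]
    - [255,0,0,-0.02,0]
    - [255,0,0,-0.03,0]
    - [255,0,0,-0.03,0]
    - [255,0.03,0,-0.01,0]
    - [0,0.02,0,0,0]
    - [0,0,0,0,0]
    - [0,0,0,0,0]
    - [0,0,0,0,0]
    - [0,0,0,0,0]
    - [0,0,0,0,0]
    - [0,0,0,0,0]

```text
time_s: 28.73
position: [0.5548, 0.4097, 0.154]
tcp_rot: [[0.003, 1.0, -0.001], [1.0, -0.003, -0.001], [-0.001, -0.001, -1.0]]
force: [1.0, -0.7, -0.5]
opening: 0.448
grasp_force: 0.0
```

```bash
python3 r.py
python3 - <<'E'
from h import *
c=calibration("wrist");p,d=capture("wrist")
P,u,v=cloud(c,d);r=np.hypot(P[:,0]-.555,P[:,1]-.3607)
m=(r<.006)&(P[:,2]<.07);l=(r>.012)&(r<.02)&(abs(P[:,2]-.04)<.006)
print("cap z",m.sum(),np.median(P[m,2]),"lid",np.median(P[l,2]))
for n,a in(("tube",(.617,.277)),("vial",(.65,.39)),("post",(.40,.298))):
    for k in("scene","side"):
        cc=calibration(k);pp,dd=capture(k);d0=np.load(f"pics/{k}_d.npy")
        Q,U,V=cloud(cc,dd);Q0,_,_=cloud(cc,d0)
        f=lambda Q:np.median(Q[(np.hypot(Q[:,0]-a[0],Q[:,1]-a[1])<.03)&(Q[:,2]>.015)&(Q[:,2]<.06)],axis=0).round(4)
        print(n,k,f(Q0),f(Q))
E
```

```text
t28.73 pos [0.5548 0.4097 0.154 ] head 89.8 F [ 1.  -0.7 -0.5] M [-0.106  0.06  -0.013] tau6 -0.001 open 0.448 g 0.0
cap z 180 0.04487562153927174 lid 0.03930672062178911
tube scene [0.6219 0.2669 0.0309] [nan nan nan]
tube side [0.6248 0.2758 0.0298] [0.6218 0.2774 0.0281]
vial scene [0.65   0.3888 0.0347] [0.6501 0.3894 0.0351]
vial side [0.6541 0.3953 0.0329] [0.6541 0.3954 0.0329]
post scene [0.3989 0.2953 0.0402] [0.3986 0.2948 0.04  ]
post side [0.4031 0.2995 0.0364] [0.4031 0.2994 0.0361]
  return _methods._mean(a, axis=axis, dtype=dtype,
  ret = um.true_divide(
```

The cap now measures 0.045, so the pin is fully home, and the bystanders have not moved. Handing in.

```bash
python3 -c "
from rig import *
print(hand_in())"
```

```text
the job is handed in; nothing more can be done
None
```

The filter wheel is on its fourth filter and locked: I turned the knob to its end stop, then four clicks clockwise, and pressed the pin fully home; the gripper is clear, the bystanders haven't moved, and the job was handed in at about 29 s of the 72 s allowed (`hand_in` gave no verdict).

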